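# Clear the strainer out of the tea box and pack the box level

### The arm

A 6-joint arm with a two-finger parallel gripper is mounted at the origin on the work surface. World frame = base frame: x ahead of the robot, y to its left, z up, the work surface at z = 0. Lengths are in mm, angles in rad, forces in N, time in s.
With the tool pointing down it reaches from about 350 to 975 mm from the base axis. Payload 7.1 kg.
Tool frame: the origin (TCP) lies midway between the tips of the shut fingers; the grasp point (between the pads) lies 19 mm behind it (ctrl.grip_point_offset is the distance from the TCP to the grasp point, in mm); z points along the fingers, y is the line along which they close (so a half turn about z gives the same grasp; the last joint's range is limited). The gripper opens to 88 mm and grips with 3 to 60 N. Pads are 20 mm wide; open, the fingers measure 115 mm over their backs; the gripper's body (75 mm by 178 mm) begins 61 mm behind the grasp point.
Start: joints at [1.164, 0.423, 1.63, -0, 1.089, -0.019], TCP at [236.313, 578.585, 222.675] pointing down, gripper open.
Joint ranges: [-3, 3], [-0.9, 2.11], [0.09, 2.58], [-1.31, 4.45], [0.11, 2.69], [-2.54, 2.54]. Speed limits (rad/s): [2.39, 2.39, 3.01, 3.14, 3.14, 3.14].

### API

Orientations are given as a rotation vector (axis times angle).
In Python, from workcell import get_obs, optics, close_job, spotter, ctrl gives the robot as it stands. The module is installed in compiled form; this text tells all that it offers.
- The arm moves only by the tool move_arm, never from a script. Its argument "rows" is a list of rows, each a list of 5 numbers: the shift along the tool's x, y, z in cm, then the turn about the tool's z in degrees, then the opening in per cent of the stroke, from 0 (shut) to 100 (fully open). A call has 1 to 10 rows; each row shifts and turns the commanded pose from where the row before left it, along the tool's axes as they then stand; what a row does not reach is not made up. A row lasts 1/8 s, in which the tool goes at most 62.5 mm and 10.7 degrees, less where a joint would pass 70% of its speed; a pose out of reach is approached as far as the arm can. A call with a gripper value outside its range is refused whole. The fingers move at their own pace and stop on an object; the grip force is fixed at half the most. Time passes only in rows, so rows that do not move let the fingers close. It gives the time, the measured TCP pose, the force, the opening and the grip force at its end, in the units of the state.
- get_obs(): the state, without advancing time (a new reading comes with each control period).
- optics.get_image(name): name is "scene" or "top"; returns the picture (384x512x3 uint8, blue, green, red); there is no depth.
- optics.calibration(name): a dict with "camera_matrix" (3x3 intrinsics, pixels), "xyz" and "orientation" of the camera in the world. Camera axes: x right, y down, z forward; pixel columns grow to the right and rows downward; lengths in mm; the calibration is good to about 2 mm. A picture is of the moment at which its call begins. calibration takes no time and is no camera call.
- close_job(): hands the job in; it is judged then, once.
Trained networks look in the newest picture that a camera, given by its name, has taken for a name from the list of things; names that differ only in an ending like _2 or _b are one class to them, and where a whole thing is asked for, a point or a joint stands for the part that bears it (a point fixed in the world has none). Each returns a list of dicts, best first, with "conf" (0 to 1); they miss things now and then, are a little off and sometimes report something else, mostly with a low value. They report only what shows in the picture. A call takes as long as a camera call. They do not tell look-alikes from the thing itself.
- spotter.find_in(camera, label): "point" ([column, row] in pixels, amid what is visible of it).
- spotter.regions_of(camera, label): "region" (384x512 bool, what is visible of it) and "point" ([column, row] in pixels, amid what is visible of it).
The state is a dict: "t": time; "qpos": joint angles; "qvel": joint speeds; "joint_torque": joint torques, N m; "ee_pos": TCP position; "orientation": TCP orientation; "ft_force": force on the tool from outside, world axes, zero at the start; "moment": the same for the moment, N m; "width": finger opening in mm; "grasp_force": force on a finger pad.
Only numpy, scipy, OpenCV 4.12 (cv2) and the standard library are available. Lean on these libraries where they do the work, as an engineer would, in place of code of your own. Each camera call takes 0.05 s, during which the arm holds its last target. There are 200 camera calls.

### The job

The basket strainer has been left standing in the white tea box: lift it out and hang it on the hook rail by its open C-hook, bringing the gap of the C sideways onto the bar and letting the hook down until it hangs freely. Then lower gently into the space it left, upright, whichever of the two loose steel tins does not stand above the box's rim, leaving the other tin standing where it is. Finally check that nothing sticks up by sweeping the fingertips lightly and low along the middle of the open top, a finger's breadth or less above the rim, from the end nearest the robot to the far end, and leave the milk jug and the tumbler nearest the robot undisturbed.

Things in the scene. Friction and masses are not known exactly. Their poses are not given: they have to be found in the camera images.
- strainer: loose basket tea strainer of steel, 140 g, standing upright in one of the box's three bays. Origin: centre of the underside; z up. From the origin up: round open basket 50 mm across and 34 mm high, a thin stem, an upright C-shaped hook (centre 95 mm up), and a flat wooden grip plate from 116 to 162 mm up, 14 mm thick along its y and 26 mm wide along its x. The gap of the C faces the strainer's +x
- hook_centre (a point): centre of the C of the strainer, 95 mm above its origin. The C is 14 mm wide steel strip (along its y), 4 mm thick, curved in its x-z plane: 44 mm across outside, about 35 mm inside, with a gap 19 mm high at the side facing +x. Hanging on the bar, this point lies about 13 mm below the bar's axis
- strainer_grip (a point): point in the middle of the wooden grip plate, 145 mm above the strainer's origin and 17 mm below the plate's top; same axes as the strainer
- rail: fixed hook rail: dark wood foot 60 x 320 x 14 mm on the slab, and a level steel bar 10 mm in diameter held between two posts. Origin: centre of the foot's underside; y runs along the bar, x across it (roughly away from the robot)
- rail_mid (a point): middle of the bar on its axis, 200 mm above the slab; the bar is free over 125 mm to either side of it (posts at 140 mm, their round ends 14 mm above the axis). Axes as the rail: y along the bar
- box: fixed white plastic box without its lid, outside 216 mm (x) by 124 mm (y) by 85 mm high, walls 4 mm, floor 4 mm thick. Origin: centre of the underside; x runs along its length, roughly away from the robot. Two low dividers (42 mm high) make three bays, each 66 mm (x) by 116 mm (y), centred at x = -71, 0 and +71 mm, y = 0. Two hold jars, the third the strainer
- box_rim (a point): centre of the box's open top at rim height, 85 mm above the slab; axes as the box
- short_tin: loose round steel tin 52 mm in diameter and 68 mm high, 150 g, standing on the slab; origin: centre of the underside. It fits below the rim
- tall_tin: loose round steel tin 52 mm in diameter and 112 mm high, standing on the slab; origin: centre of the underside. It would stand above the rim
- ceramic_pot: loose white ceramic pot with a small lid knob, 52 mm in diameter, 67 mm high, standing in a bay of the box, to stay there; origin: centre of the underside
- cork_jar: loose amber glass jar with a cork, 50 mm in diameter, 65 mm high, standing in a bay of the box, to stay there; origin: centre of the underside
- milk_jug: steel milk jug, 86 mm in diameter, 110 mm high; origin: centre of the underside. To be left alone
- tumbler_a: clear glass tumbler, 70 mm in diameter, 95 mm high, the one nearest the robot, beside the box; origin: centre of the underside. To be left alone
Things that resemble listed ones, but are neither listed nor needed, are in the scene too. What is shaped like the short_tin but red is not meant.

How it is judged:
By the outcome, as a careful person would: the job done as asked, in the order asked, and still so for the second after the job is handed in, with the robot touching nothing.
It also fails if it takes over 64 s, if anything falls off the work surface, if the arm or the gripper's body presses on something with over 40 N, if the wrist force passes 120 N, or if a joint passes its speed limit or range.

## Working session

There is one attempt and no reset: what is moved stays moved. The work goes in short steps, Python scripts to look and compute and a tool call to move; the robot and the scene stay as the last step left them, time stands still between calls to the robot, and variables do not carry over. Pictures are saved under pics/ and viewed, at most 12 in all, crops included, and the job is handed in when it is done.

Besides the shell and the picture viewer there is one more tool, called after ">>>" as name([rows], argument=value, ...), one row to a line, values as JSON. move_arm: Moves the arm, as the interface text tells. Its arguments: {"type":"object","properties":{"rows":{"type":"array","items":{"type":"array","items":{"type":"number"}}}},"required":["rows"]}

```bash
mkdir -p pics; cat > h.py <<'E'
import numpy as np, cv2
from scipy.spatial.transform import Rotation as R
from workcell import get_obs, optics, close_job, spotter, ctrl
def ray(cam,p):
    c=optics.calibration(cam); K=np.array(c["camera_matrix"]); o=np.array(c["orientation"],float)
    M=R.from_rotvec(o).as_matrix() if o.size==3 else o.reshape(3,3)
    d=M@np.linalg.inv(K)@np.array([p[0],p[1],1.0]); return np.array(c["xyz"],float),d
def at_z(cam,p,z):
    o,d=ray(cam,p); return o+d*(z-o[2])/d[2]
def proj(cam,P):
    c=optics.calibration(cam); K=np.array(c["camera_matrix"]); M=R.from_rotvec(np.array(c["orientation"],float)).as_matrix()
    q=K@(M.T@(np.array(P,float)-np.array(c["xyz"]))); return q[:2]/q[2]
E
python3 - <<'E'
from h import *
for c in ("scene","top"):
    im=optics.get_image(c); cv2.imwrite(f"pics/{c}0.png",im)
    k=optics.calibration(c); print(c,k)
    for l in ["strainer","strainer_grip","hook_centre","rail","rail_mid","box","short_tin","tall_tin","ceramic_pot","cork_jar","milk_jug","tumbler_a"]:
        try: print(l,[(np.round(d["point"]).tolist(),round(d["conf"],2)) for d in spotter.find_in(c,l)])
        except Exception as e: print(l,e)
s=get_obs(); print(s, ctrl.grip_point_offset)
E
```

```text
scene {'camera_matrix': array([[422.16400659,   0.        , 260.50481038],
       [  0.        , 422.16400659, 188.10023748],
       [  0.        ,   0.        ,   1.        ]]), 'xyz': array([1475.33754909,   44.16122791,  773.42191792]), 'orientation': array([-1.60091209, -1.64494387,  0.92920929])}
strainer [([352.0, 210.0], 0.96)]
strainer_grip [([351.0, 214.0], 0.61)]
hook_centre [([354.0, 210.0], 0.81)]
rail [([191.0, 260.0], 0.6)]
rail_mid [([195.0, 258.0], 0.8)]
box [([349.0, 240.0], 0.73), ([352.0, 209.0], 0.46)]
short_tin [([269.0, 218.0], 0.96), ([280.0, 189.0], 0.76), ([228.0, 229.0], 0.63), ([193.0, 257.0], 0.57), ([299.0, 237.0], 0.56)]
tall_tin [([219.0, 198.0], 0.68)]
ceramic_pot [([336.0, 214.0], 0.79)]
cork_jar []
milk_jug [([150.0, 206.0], 0.66)]
tumbler_a [([356.0, 185.0], 0.64)]
top {'camera_matrix': array([[419.99534108,   0.        , 247.13936269],
       [  0.        , 419.99534108, 186.73749101],
       [  0.        ,   0.        ,   1.        ]]), 'xyz': array([ 430.18320658,  -20.59474781, 1093.37583214]), 'orientation': array([-2.19888386,  2.19879537, -0.
[... 556 characters left out ...]
os': array([ 1.16398904e+00,  4.23080377e-01,  1.62994110e+00, -1.08068283e-05,
        1.08857269e+00, -1.90144899e-02]), 'qvel': array([ 7.85400257e-05, -1.44116810e-04, -3.76906887e-04,  1.38599746e-03,
        7.02783708e-04,  1.47466952e-03]), 'joint_torque': array([-8.55712096e-05, -5.44579375e+01, -2.74044138e+01,  6.42864313e-02,
        1.68503303e-02, -3.57108638e-05]), 'ee_pos': array([236.31638611, 578.56808947, 222.67114433]), 'orientation': array([ 6.05324324e-01,  3.08271472e+00, -5.49735159e-06]), 'ft_force': array([ 0.38162823, -0.71468844,  0.19762404]), 'moment': array([0.00206145, 0.05865223, 0.00301514]), 'grasp_force': 0.0, 'width': 88.10167061181151} 18.700000000000003
```

View pics/scene0.png

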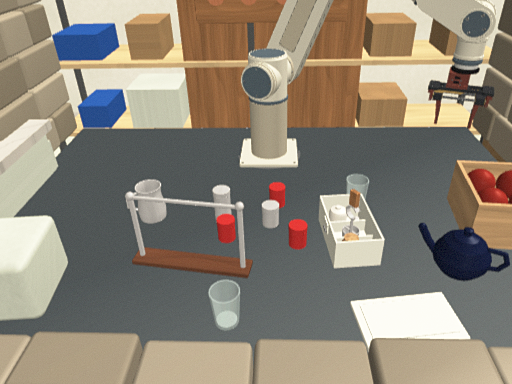

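View pics/top0.png

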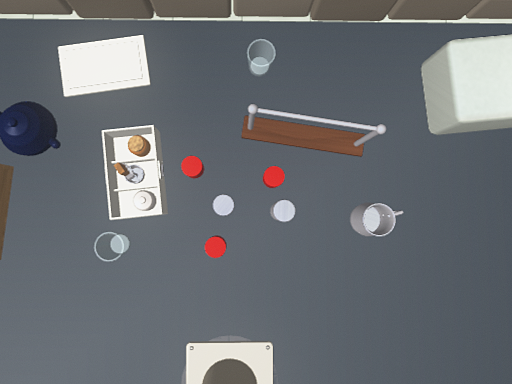

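The top view shows the box at (132,172) with the strainer in its middle bay, the pot at (143,200) and the cork jar at (138,145). The bar runs from (253,109) to (381,129).
Tin candidates in the top view are grey (223,205), grey (283,211), and red (192,166), (274,177) and (216,247). The red ones are excluded. The grey tin at (223,205) looks like the short one, and (283,211) like the tall one. I'll confirm with an enlarged crop.

```bash
python3 - <<'E'
from h import *
t=cv2.imread("pics/top0.png"); s=cv2.imread("pics/scene0.png")
a=cv2.resize(t[118:224,95:175],None,fx=5,fy=5,interpolation=cv2.INTER_CUBIC)   # 400x530
b=cv2.resize(s[170:270,205:385],None,fx=2.2,fy=2.2,interpolation=cv2.INTER_CUBIC)# 396x220
e=cv2.resize(t[185:235,205:305],None,fx=3.9,fy=3.9,interpolation=cv2.INTER_CUBIC)
c=np.zeros((530,800,3),np.uint8); c[:530,:400]=a; c[:b.shape[0],400:400+b.shape[1]]=b; c[230:230+e.shape[0],400:400+e.shape[1]]=e
cv2.imwrite("pics/crop1.png",c)
optics.get_image("top"); 
for l in ("short_tin","tall_tin","box","strainer_grip"):
  for d in spotter.regions_of("top",l):
    ys,xs=np.nonzero(d["region"]); print("top",l,round(d["conf"],2),np.round(d["point"],1),xs.min(),xs.max(),ys.min(),ys.max(),len(xs))
    if l=="box": print(cv2.boxPoints(cv2.minAreaRect(np.c_[xs,ys].astype(np.float32))))
optics.get_image("scene")
for l in ("short_tin","tall_tin"):
  for d in spotter.regions_of("scene",l):
    ys,xs=np.nonzero(d["region"]); print("scene",l,round(d["conf"],2),np.round(d["point"],1),xs.min(),xs.max(),ys.min(),ys.max(),len(xs))
pts=[(253,109),(381,129)]
print("bar top",[at_z("top",p,200).round() for p in pts],"scene",[at_z("scene",p,200).round() for p in [(129,197),(240,206)]])
for z,p,q in ((68,(223,205),(270.5,205)),(112,(283.5,210.5),(222,190))): print(z,at_z("top",p,z).round(),at_z("scene",q,z).round())
E
```

```text
top short_tin 0.81 [216.3 247.4] 206 226 236 256 341
top short_tin 0.81 [193.1 167.9] 181 204 155 178 440
top tall_tin 0.93 [280.7 205.5] 270 295 200 220 418
top box 0.75 [125.1 179.6] 102 168 125 218 3932
[[100.23465  129.92056 ]
 [158.76678  123.592766]
 [168.4852   213.48807 ]
 [109.953064 219.81586 ]]
top strainer_grip 0.9 [131.4 171.5] 115 144 162 183 462
scene short_tin 0.96 [299.6 236.6] 288 307 220 249 503
scene short_tin 0.93 [228.6 228.9] 216 235 214 242 474
scene short_tin 0.77 [268.8 214.7] 262 278 200 228 437
scene short_tin 0.51 [277.6 190.5] 268 284 183 207 330
scene tall_tin 0.65 [219.4 199.3] 212 230 186 218 402
bar top [array([657., -54., 200.]), array([ 615., -331.,  200.])] scene [array([ 614., -331.,  200.]), array([651., -51., 200.])]
68 [453.  15.  68.] [456.  16.  68.]
112 [ 439. -128.  112.] [ 444. -125.  112.]
```

View pics/crop1.png

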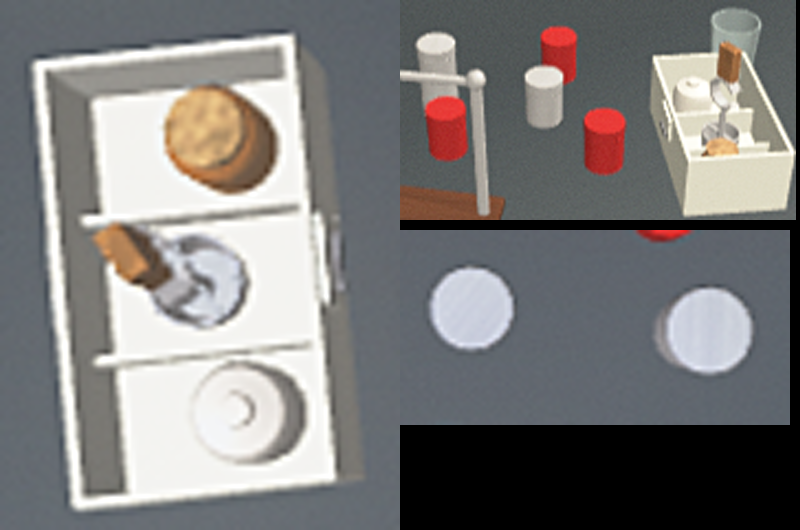

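The crop confirms it. The grey tin at (223,205) shows only a round top and is short, and back-projecting it at 68 mm agrees in both views. The grey tin at (283,211) shows its side and is tall. The strainer stands in the middle bay with its plate at about (121,169). Next I'll fit the plate's yaw and find which side the C's gap faces.

```bash
cat >> h.py <<'E'
def orange(cam,im,roi):
    h=cv2.cvtColor(im,cv2.COLOR_BGR2HSV); m=cv2.inRange(h,(5,110,40),(22,255,255)); o=np.zeros_like(m); x0,y0,x1,y1=roi; o[y0:y1,x0:x1]=m[y0:y1,x0:x1]; return o
def plate(x,y,yaw,z0=0):
    c,s=np.cos(yaw),np.sin(yaw)
    return [(x+c*a-s*b,y+s*a+c*b,z0+z) for a in(-13,13) for b in(-7,7) for z in(116,162)]
def sil(cam,P,k=4):
    q=np.array([proj(cam,p) for p in P]); m=np.zeros((384*k,512*k),np.uint8)
    cv2.fillConvexPoly(m,cv2.convexHull(((q+.5)*k).astype(np.int32)),255); return cv2.resize(m,(512,384),interpolation=cv2.INTER_AREA)/255.
E
python3 - <<'E'
from h import *
from scipy.optimize import differential_evolution as DE
t=cv2.imread("pics/top0.png"); s=cv2.imread("pics/scene0.png")
mt=orange("top",t,(105,155,132,182)); ms=orange("scene",s,(342,182,368,210))
print((mt>0).sum(),(ms>0).sum())
def roi(m): return m
def cost(v):
    P=plate(*v); c=0
    for cam,m in(("top",mt),("scene",ms)):
        a=sil(cam,P)[150:215,100:370]; b=(m>0)[150:215,100:370]; c+=1-np.minimum(a,b).sum()/np.maximum(a,b).sum()
    return c
r=DE(cost,[(480,580),(200,290),(0,np.pi)],seed=1,maxiter=25,popsize=8); print(r.x,r.fun)
best=[]
for w in np.linspace(0,np.pi,13): best.append((round(w,2),round(cost((r.x[0],r.x[1],w)),2)))
print(best)
px=[(102,130.4),(154,125.4),(162.6,214),(110.4,219.4)]
W=np.array([at_z("top",p,85)[:2] for p in px]); print("box",W.round(),W.mean(0).round(1)); d=(W[0]+W[1]-W[2]-W[3])/2; e=(W[0]+W[3]-W[1]-W[2])/2
print(np.linalg.norm(d),np.linalg.norm(e),np.degrees(np.arctan2(d[1],d[0])),np.degrees(np.arctan2(-e[0],e[1])))
k=7
def crop(cam,im,c,yaw=None):
    x0,y0=c; z=cv2.resize(im[y0:y0+40,x0:x0+38],None,fx=k,fy=k,interpolation=cv2.INTER_CUBIC)
    if yaw is not None:
        g=np.arcsin(9.5/19.5)
        for f in np.linspace(g,2*np.pi-g,60):
          for b in (-7,7):
            p=(r.x[0]+np.cos(yaw)*19.8*np.cos(f)-np.sin(yaw)*b,r.x[1]+np.sin(yaw)*19.8*np.cos(f)+np.cos(yaw)*b,95+19.8*np.sin(f))
            q=(proj(cam,p)-[x0,y0]+.5)*k; cv2.circle(z,tuple(q.astype(int)),1,(0,0,255) if b<0 else (0,200,0),-1)
    return z
w=r.x[2]
out=np.vstack([np.hstack([crop(c,i,o),crop(c,i,o,w),crop(c,i,o,w+np.pi)]) for c,i,o in(("top",t,(110,155)),("scene",s,(335,182)))])
cv2.imwrite("pics/c2.png",out); print(out.shape)
E
```

```text
67 148Traceback (most recent call last):
  File "<stdin>", line 12, in <module>
    return fun(*args, **kwargs)
    ret = solver.solve()
    next(self)
    ~~~~^^^^^^
    energy = self.func(parameters)
    return self.f(x, *self.args)
           ~~~~~~^^^^^^^^^^^^^^^
  File "<stdin>", line 10, in cost
  File "h.py", line 19, in sil
    q=np.array([proj(cam,p) for p in P]); m=np.zeros((384*k,512*k),np.uint8)
                ~~~~^^^^^^^
  File "h.py", line 11, in proj
    c=optics.calibration(cam); K=np.array(c["camera_matrix"]); M=R.from_rotvec(np.array(c["orientation"],float)).as_matrix()
ValueError: time passes only in moves, steps and waits
```

```bash
cat >> h.py <<'E'
CAL={c:optics.calibration(c) for c in("top","scene")}
def _km(cam):
    c=CAL[cam]; return np.array(c["camera_matrix"]),R.from_rotvec(np.array(c["orientation"],float)).as_matrix(),np.array(c["xyz"],float)
def ray(cam,p):
    K,M,o=_km(cam); return o,M@np.linalg.inv(K)@np.array([p[0],p[1],1.0])
def proj(cam,P):
    K,M,o=_km(cam); q=K@(M.T@(np.array(P,float)-o)); return q[:2]/q[2]
E
cat > fit.py <<'E'
from h import *
from scipy.optimize import differential_evolution as DE
t=cv2.imread("pics/top0.png"); s=cv2.imread("pics/scene0.png")
mt=orange("top",t,(105,155,132,182)); ms=orange("scene",s,(342,182,368,210))
def cost(v):
    P=plate(*v,z0=4); c=0
    for cam,m in(("top",mt),("scene",ms)):
        a=sil(cam,P)[150:215,100:370]; b=(m>0)[150:215,100:370]; c+=1-np.minimum(a,b).sum()/np.maximum(a,b).sum()
    return c
r=DE(cost,[(480,580),(200,290),(0,np.pi)],seed=1,maxiter=25,popsize=8); print(r.x,r.fun)
best=[]
for w in np.linspace(0,np.pi,13): best.append((round(w,2),round(cost((r.x[0],r.x[1],w)),2)))
print(best)
px=[(102,130.4),(154,125.4),(162.6,214),(110.4,219.4)]
W=np.array([at_z("top",p,85)[:2] for p in px]); print("box",W.round(),W.mean(0).round(1)); d=(W[0]+W[1]-W[2]-W[3])/2; e=(W[0]+W[3]-W[1]-W[2])/2
print(np.linalg.norm(d),np.linalg.norm(e),np.degrees(np.arctan2(d[1],d[0])),np.degrees(np.arctan2(-e[0],e[1])))
print("basket",at_z("top",(135,174),38))
k=7
def crop(cam,im,c,yaw=None):
    x0,y0=c; z=cv2.resize(im[y0:y0+40,x0:x0+38],None,fx=k,fy=k,interpolation=cv2.INTER_CUBIC)
    if yaw is not None:
        g=np.arcsin(9.5/19.5)
        for f in np.linspace(g,2*np.pi-g,60):
          for b in (-7,7):
            p=(r.x[0]+np.cos(yaw)*19.8*np.cos(f)-np.sin(yaw)*b,r.x[1]+np.sin(yaw)*19.8*np.cos(f)+np.cos(yaw)*b,99+19.8*np.sin(f))
            q=(proj(cam,p)-[x0,y0]+.5)*k; cv2.circle(z,tuple(q.astype(int)),1,(0,0,255) if b<0 else (0,200,0),-1)
        q=((cv2.convexHull(np.array([proj(cam,p) for p in plate(*r.x,z0=4)],np.float32))-np.array([x0,y0])+.5)*k).astype(np.int32); cv2.polylines(z,[q],True,(255,0,0),1)
    return z
w=r.x[2]
out=np.vstack([np.hstack([crop(c,i,o),crop(c,i,o,w),crop(c,i,o,w+np.pi)]) for c,i,o in(("top",t,(110,155)),("scene",s,(335,182)))])
cv2.imwrite("pics/c2.png",out); print(out.shape)
E
python3 fit.py
```

```text
[532.94645329 241.06315775   1.26300777] 0.7487168562835247
[(np.float64(0.0), np.float64(0.97)), (np.float64(0.26), np.float64(0.78)), (np.float64(0.52), np.float64(0.78)), (np.float64(0.79), np.float64(0.78)), (np.float64(1.05), np.float64(0.77)), (np.float64(1.31), np.float64(0.77)), (np.float64(1.57), np.float64(0.85)), (np.float64(1.83), np.float64(0.92)), (np.float64(2.09), np.float64(0.95)), (np.float64(2.36), np.float64(0.92)), (np.float64(2.62), np.float64(0.96)), (np.float64(2.88), np.float64(1.08)), (np.float64(3.14), np.float64(0.97))]
box [[632. 306.]
 [645. 182.]
 [431. 158.]
 [418. 282.]] [531.7 232. ]
215.12973960033264 124.60118896930634 6.384672900002836 5.856374047298303
basket [531.39215113 236.9077508   38.        ]
(560, 798, 3)
```

View pics/c2.png

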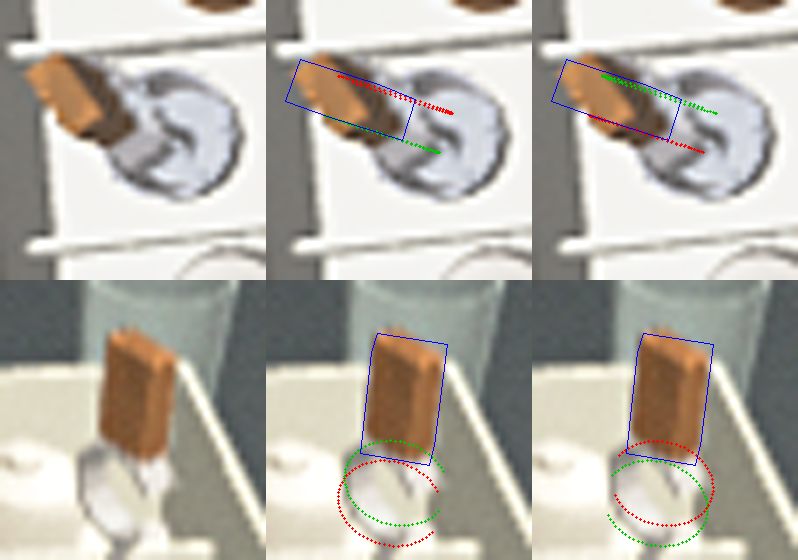

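The zoom shows the plate's top face at top px (118.6,167.9), its long axis running about 34° in the world, and the C opening apparently on the right in the scene view (toward +x). I'll correct the yaw, confirm the position by projection in both views, and see the gap clearly once the strainer is lifted.

```bash
python3 - <<'E'
from h import *
from scipy.optimize import least_squares
f=lambda u,v,o:((np.array([u,v])+.5)/7-.5+o)
T=np.array([110,155]);S=np.array([335,182-40])
C=lambda x,y,w,a,b,z:(x+np.cos(w)*a-np.sin(w)*b,y+np.sin(w)*a+np.cos(w)*b,z)
# top-face corners in top view, edges in scene
top=[((25,75),(13,7)),((58,55),(13,-7)),((100,112),(-13,-7)),((68,132),(-13,7))]
sc=[((103,340),(-13,-7),166),((150,365),(13,-7),166),((175,358),(13,7),166),((100,437),(-13,-7),120),((147,455),(13,-7),120),((165,458),(13,7),120)]
def res(p):
    r=[]
    for (u,v),(a,b) in top: r+=list(proj("top",C(*p,a,b,166))-f(u,v,T))
    for (u,v),(a,b),z in sc: r+=list(proj("scene",C(*p,a,b,z))-f(u,v,S))
    return r
q=least_squares(res,[532,240,.6],loss="soft_l1",x_scale=[10,10,.3]); print(q.x,np.degrees(q.x[2]),np.round(res(q.x),1))
print("top only",at_z("top",f(63,93,T),166),"basket",at_z("top",f(178,133,T),38))
for p in [(192,166),(274,177),(216,247)]: print("red",at_z("top",p,68).round())
print("tumA",at_z("top",(109,247),95).round())
E
```

```text
[532.03551502 241.41548561   0.61548544] 35.26471777795751 [-0.3 -0.1  0.2 -0.9  0.9  0.5  0.2  1.3  0.4 -0.4  0.6  0.5  1.  -0.2
 -0.7  0.1 -0.7  2.1  0.6 -0.1]
top only [532.66297023 241.91466506 166.        ] basket [532.47184738 236.92580235  38.        ]
red [548.  91.  68.]
red [ 522. -110.   68.]
red [351.  32.  68.]
tumA [354. 281.  95.]
```

>>> move_arm([
  [-4.0,-2.0,0,0,100],
  [-4.0,-2.0,0,0,100],
  [-4.0,-2.0,0,0,100],
  [-4.0,-2.0,0,0,100],
  [-4.0,-2.0,0,0,100],
  [-4.0,-2.0,0,0,100],
  [-4.0,-2.0,0,0,100],
  [-4.0,-2.0,0,0,100],
  [-4.0,-2.0,0,0,100],
  [-4.0,-2.0,0,0,100],
])

```text
t: 2.95
ee_pos: [531.9, 241.0, 222.8]
orientation: [0.605, 3.082, 0.0]
ft_force: [0.2, -0.2, 0.4]
width: 87.9
grasp_force: 0.0
```

>>> move_arm([
  [0,0,0,-9.5,60],
  [0,0,0,-9.5,60],
  [0,0,0,-9.5,60],
  [0,0,0,-9.5,60],
  [0,0,0,-9.5,60],
  [0,0,0,-9.7,60],
  [0,0,0,0,60],
])

```text
t: 3.82
ee_pos: [531.0, 242.2, 222.7]
orientation: [-0.942, 2.997, -0.0]
ft_force: [0.2, -0.4, 0.1]
width: 52.8
grasp_force: 0.0
```

```bash
cat >> h.py <<'E'
def to(x,y,z,yaz):
    "shift in tool cm and turn (after the shift) to reach TCP xyz with tool y azimuth yaz (deg)"
    s=get_obs(); M=R.from_rotvec(s["orientation"]).as_matrix(); d=M.T@(np.array([x,y,z])-s["ee_pos"])/10
    a=np.degrees(np.arctan2(M[1,1],M[0,1])); t=-((yaz-a+180)%360-180)
    print("t",round(s["t"],2),"pos",s["ee_pos"].round(1),"az",a.round(1),"F",s["ft_force"].round(1),"w",round(s["width"],1),"gf",round(s["grasp_force"],1),"q",s["qpos"].round(2),"-> shift",d.round(2),"turn",round(t,1))
E
python3 -c "
from h import *
to(532,241.5,130,125)"
```

```text
t 3.83 pos [531.  242.2 222.7] az 124.9 F [ 0.2 -0.4  0.1] w 52.8 gf 0.0 q [ 0.41  0.36  1.72 -0.    1.06 -1.77] -> shift [-0.04 -0.11  9.27] turn -0.1
```

>>> move_arm([
  [0,-0.1,3,0,60],
  [0,0,3,0,60],
  [0,0,2,0,60],
  [0,0,1.2,0,60],
  [0,0,0,0,60],
  [0,0,0,0,0],
  [0,0,0,0,0],
  [0,0,0,0,0],
  [0,0,0,0,0],
  [0,0,0,0,0],
])

```text
t: 5.08
ee_pos: [531.7, 241.4, 130.9]
orientation: [-0.944, 2.996, -0.0]
ft_force: [0.5, -0.3, 1.7]
width: 13.9
grasp_force: 30.0
```

>>> move_arm([
  [0,0,0,0,0],
  [0,0,-1,0,0],
  [0,0,-2,0,0],
  [0,0,-2,0,0],
  [0,0,-2,0,0],
  [0,0,-2,0,0],
  [0,0,-1.5,0,0],
  [0,0,-1.5,0,0],
  [0,0,0,0,0],
])

```text
t: 6.2
ee_pos: [532.1, 241.6, 251.9]
orientation: [-0.944, 2.994, 0.0]
ft_force: [-0.3, -0.5, -0.9]
width: 13.7
grasp_force: 30.0
```

```bash
python3 - <<'E'
from h import *
to(532,241,240,125)
s=optics.get_image("scene"); t=optics.get_image("top"); cv2.imwrite("pics/s3.png",s); cv2.imwrite("pics/t3.png",t)
p=proj("scene",(532,241,210)).astype(int); q=proj("top",(532,241,150)).astype(int); print(p,q)
a=cv2.resize(s[p[1]-30:p[1]+30,p[0]-25:p[0]+25],None,fx=8,fy=8,interpolation=cv2.INTER_CUBIC)
b=cv2.resize(t[q[1]-30:q[1]+30,q[0]-25:q[0]+25],None,fx=8,fy=8,interpolation=cv2.INTER_CUBIC)
cv2.imwrite("pics/crop3.png",np.hstack([a,b]))
E
```

```text
t 6.2 pos [532.1 241.6 251.9] az 125.0 F [-0.3 -0.5 -0.9] w 13.7 gf 30.0 q [ 0.41  0.33  1.7  -0.    1.11 -1.78] -> shift [ 0.05 -0.04  1.19] turn -0.0
[356 176] [120 168]
```

View pics/crop3.png

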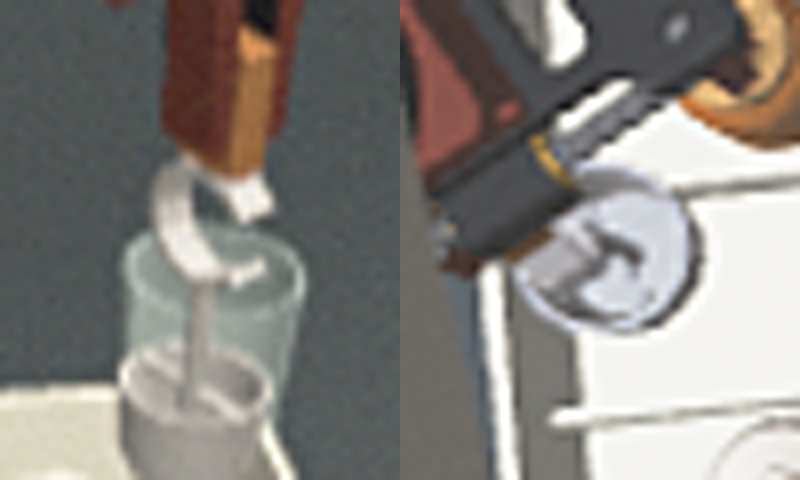

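The crop shows the strainer held upright, with the C's gap facing right and toward the scene camera. So its +x has yaw +35°, and I can bring it onto the bar moving away from the robot.

>>> move_arm([
  [0,0,0,6,0],
  [0,0,0,9,0],
  [0,0,0,9,0],
  [0,0,0,9,0],
  [0,0,0,7,0],
  [0,0,0,3.1,0],
  [0,-1,0,0,0],
  [-0.2,-2,0,0,0],
  [-0.5,-3,0,0,0],
  [-1,-4,0,0,0],
])

```text
t: 7.55
ee_pos: [533.8, 138.2, 250.5]
orientation: [-0.22, -3.134, 0.0]
ft_force: [0.8, -0.4, -1.9]
width: 14.0
grasp_force: 30.0
```

>>> move_arm([
  [-1,-4.5,0,0,0],
  [-1,-4.5,0,0,0],
  [-1,-4.5,0,0,0],
  [-1,-4.5,0,0,0],
  [-1,-4.5,0,0,0],
  [-1,-4,0,0,0],
  [-1,-3,0,0,0],
  [-0.5,-1.5,0,0,0],
  [0,-0.5,0,0,0],
  [0,0,0,0,0],
])

```text
t: 8.8
ee_pos: [563.5, -182.1, 250.5]
orientation: [-0.222, -3.133, -0.001]
ft_force: [-0.5, -0.6, -1.7]
width: 13.6
grasp_force: 30.0
```

```bash
python3 - <<'E'
from h import *
to(565,-182,232,81.9)
s=optics.get_image("scene"); t=optics.get_image("top"); cv2.imwrite("pics/s4.png",s); cv2.imwrite("pics/t4.png",t)
print([(c,l,[(np.round(d["point"],1).tolist(),round(d["conf"],2)) for d in spotter.find_in(c,l)]) for c in("scene","top") for l in("hook_centre","rail_mid","strainer")])
o=get_obs()["ee_pos"]; print("expected hook px",proj("scene",o-[0,0,31.9]),proj("top",o-[0,0,31.9]))
a=cv2.resize(s[150:280,115:260],None,fx=3,fy=3,interpolation=cv2.INTER_CUBIC)
b=cv2.resize(t[90:170,240:330],(360,320),interpolation=cv2.INTER_CUBIC)
c=np.zeros((390,800,3),np.uint8); c[:,:435]=a; c[:320,438:798]=b; cv2.imwrite("pics/crop4.png",c)
E
```

```text
t 8.8 pos [ 563.5 -182.1  250.5] az 81.9 F [-0.5 -0.6 -1.7] w 13.6 gf 30.0 q [-0.33  0.34  1.68  0.    1.12 -1.76] -> shift [-0.15  0.03  1.85] turn -0.0
[('scene', 'hook_centre', [([194.3, 189.5], 0.77)]), ('scene', 'rail_mid', [([195.7, 256.1], 0.66)]), ('scene', 'strainer', [([195.0, 190.2], 0.69)]), ('top', 'hook_centre', []), ('top', 'rail_mid', [([265.8, 130.3], 0.89)]), ('top', 'strainer', [])]
expected hook px [191.24610125 180.17269412] [314.32071856 150.61451132]
```

View pics/crop4.png

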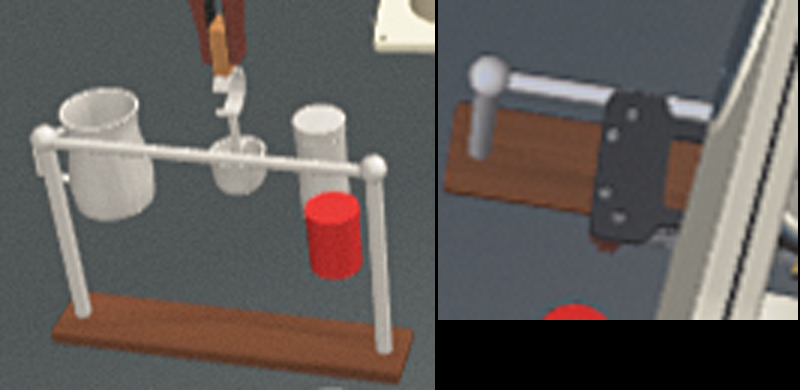

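The crop shows the strainer in front of the bar near its middle, with the gap toward the bar. Next I lower it to gap height and advance.

>>> move_arm([
  [0,0,1,0,0],
  [0,0,0.8,0,0],
  [0,0,0,0,0],
  [-1,0,0,0,0],
  [-1,0,0,0,0],
  [-1,0,0,0,0],
  [-1,0,0,0,0],
  [-0.5,0,0,0,0],
  [0,0,0,0,0],
])

```text
t: 10.32
ee_pos: [608.8, -188.8, 232.5]
orientation: [-0.222, -3.134, -0.0]
ft_force: [-0.4, -0.0, -1.8]
width: 13.9
grasp_force: 30.0
```

```bash
python3 - <<'E'
from h import *
to(634,-192,232,81.9)
s=optics.get_image("scene"); t=optics.get_image("top"); cv2.imwrite("pics/s5.png",s)
o=get_obs()["ee_pos"]; x=np.array([.990,-.141,0]); print("C front mid",proj("scene",o-[0,0,31.9]+22*x))
cv2.imwrite("pics/crop5.png",cv2.resize(s[150:215,165:240],None,fx=8,fy=8,interpolation=cv2.INTER_CUBIC))
E
```

```text
t 10.32 pos [ 608.8 -188.8  232.5] az 81.9 F [-0.4 -0.  -1.8] w 13.9 gf 30.0 q [-0.32  0.43  1.59 -0.    1.12 -1.75] -> shift [-2.54  0.04  0.05] turn -0.0
C front mid [183.2508288  200.59427811]
```

View pics/crop5.png

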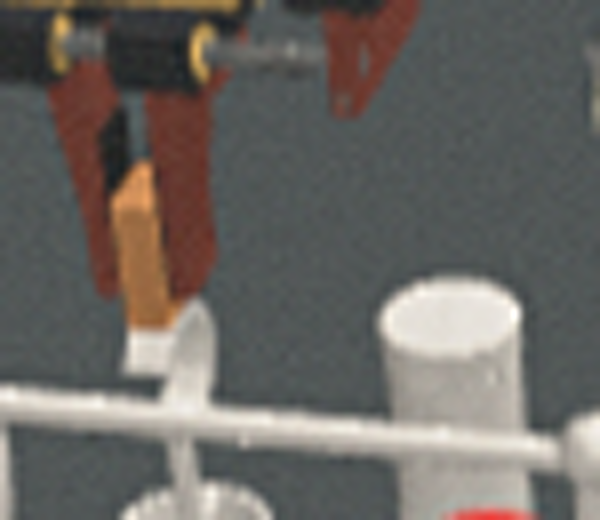

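The crop shows the bar at row ~201, level with the gap's middle (predicted 200.6), and the upper lip clears the bar. I'll go on.

>>> move_arm([
  [-0.5,0,0,0,0],
  [-0.5,0,0,0,0],
  [-0.5,0,0,0,0],
  [-0.5,0,0,0,0],
  [-0.4,0,0,0,0],
  [0,0,0,0,0],
  [0,0,0,0,0],
])

```text
t: 11.3
ee_pos: [632.2, -192.2, 232.6]
orientation: [-0.222, -3.133, -0.0]
ft_force: [-0.3, -0.4, -1.4]
width: 13.9
grasp_force: 30.0
```

```bash
python3 - <<'E'
from h import *
to(634,-192,220,81.9)
E
```

```text
t 11.3 pos [ 632.2 -192.2  232.6] az 81.9 F [-0.3 -0.4 -1.4] w 13.9 gf 30.0 q [-0.31  0.47  1.54 -0.    1.14 -1.74] -> shift [-0.18  0.04  1.26] turn -0.0
```

>>> move_arm([
  [-0.1,0,0.4,0,0],
  [0,0,0.3,0,0],
  [0,0,0.3,0,0],
  [0,0,0,0,0],
])

```text
t: 11.8
ee_pos: [633.1, -192.3, 222.2]
orientation: [-0.222, -3.133, -0.0]
ft_force: [-0.3, 0.5, -1.2]
width: 13.5
grasp_force: 30.0
```

>>> move_arm([
  [0,0,0.1,0,0],
  [0,0,0.1,0,0],
  [0,0,0,0,0],
])

```text
t: 12.18
ee_pos: [633.3, -192.4, 220.6]
orientation: [-0.222, -3.134, -0.0]
ft_force: [0.6, 0.2, -1.8]
width: 13.8
grasp_force: 30.0
```

>>> move_arm([
  [0,0,0.1,0,0],
  [0,0,0,0,0],
])

```text
t: 12.42
ee_pos: [633.3, -192.3, 219.6]
orientation: [-0.222, -3.134, -0.0]
ft_force: [0.7, -0.2, -2.3]
width: 13.8
grasp_force: 30.0
```

>>> move_arm([
  [0,0,0.1,0,0],
  [0,0,0,0,0],
])

```text
t: 12.68
ee_pos: [633.4, -192.4, 219.4]
orientation: [0.222, 3.133, -0.0]
ft_force: [-2.1, 1.2, 5.3]
width: 13.7
grasp_force: 30.0
```

Contact at TCP z 219.4, where the geometry predicts the hanging height (218.9). Releasing.

>>> move_arm([
  [0,0,0,0,20],
  [0,0,0,0,25],
  [0,0,0,0,35],
  [0,0,0,0,45],
  [0,0,0,0,50],
  [0,0,-1,0,50],
  [0,0,-2,0,50],
  [0,0,-3,0,50],
  [0,0,-3,0,50],
])

```text
t: 13.8
ee_pos: [633.6, -192.4, 311.3]
orientation: [0.222, 3.132, -0.001]
ft_force: [-0.2, 0.5, 1.0]
width: 44.1
grasp_force: 0.0
```

```bash
python3 - <<'E'
from h import *
to(454,15.5,200,97)
s=optics.get_image("scene"); cv2.imwrite("pics/s6.png",s)
print([(l,[(np.round(d["point"],1).tolist(),round(d["conf"],2)) for d in spotter.find_in("scene",l)]) for l in("hook_centre","strainer","short_tin")])
cv2.imwrite("pics/crop6.png",cv2.resize(s[140:280,110:300],None,fx=4,fy=4,interpolation=cv2.INTER_CUBIC))
E
```

```text
t 13.8 pos [ 633.6 -192.4  311.3] az 81.9 F [-0.2  0.5  1. ] w 44.1 gf 0.0 q [-0.31  0.4   1.46 -0.    1.28 -1.74] -> shift [20.73 18.05 11.09] turn -15.1
[('hook_centre', [([151.4, 203.8], 0.75), ([359.0, 185.0], 0.66), ([185.0, 222.1], 0.59), ([217.2, 199.5], 0.52)]), ('strainer', [([185.7, 225.2], 0.57)]), ('short_tin', [([270.3, 213.8], 0.9), ([228.4, 229.3], 0.63), ([277.2, 190.7], 0.59), ([297.6, 235.9], 0.57)])]
```

View pics/crop6.png

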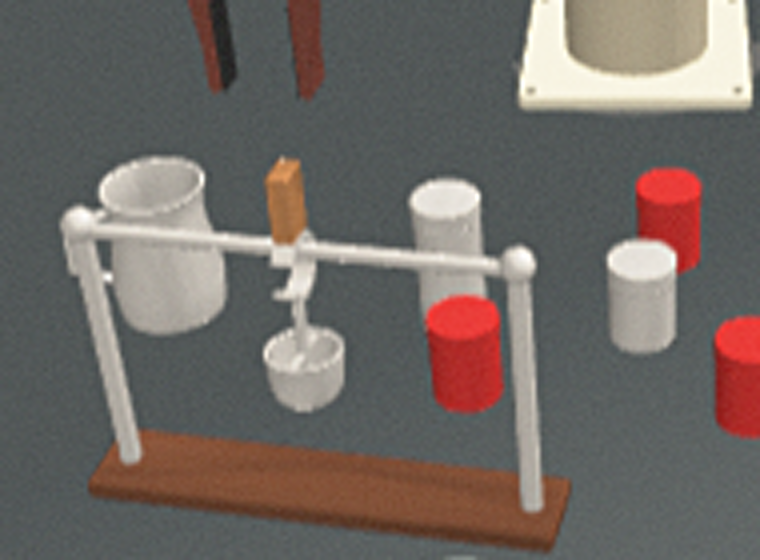

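The strainer hangs freely on the bar near (186,222), and the robot isn't touching it. Now for the short tin at about (454,15.5).

>>> move_arm([
  [0,0,0,-7.1,100],
  [0,0,0,-7.1,100],
  [2,2.8,0,0,100],
  [2,2.8,0,0,100],
  [2,2.8,0,0,100],
  [2,2.8,0,0,100],
  [2,2.8,0,0,100],
  [2,2.8,0,0,100],
  [2,2.8,0,0,100],
  [1.7,3,0,0,100],
])

```text
t: 15.25
ee_pos: [451.6, 16.4, 307.6]
orientation: [0.166, -3.135, -0.0]
ft_force: [0.1, 0.1, 0.1]
width: 87.8
grasp_force: 0.0
```

>>> move_arm([
  [0,0,5,0,100],
  [0,0,5,0,100],
  [0,0,5,0,100],
  [0,0,3,0,100],
  [0,0,0,0,100],
])

```text
t: 15.88
ee_pos: [450.7, 15.7, 126.3]
orientation: [0.166, -3.13, -0.0]
ft_force: [0.9, 0.1, 0.7]
width: 87.9
grasp_force: 0.0
```

```bash
python3 - <<'E'
from h import *
to(454,15.5,37,96.1)
optics.get_image("scene"); print([(np.round(d["point"],1).tolist(),round(d["conf"],2)) for d in spotter.find_in("scene","short_tin")], proj("scene",(454,15.5,34)))
E
```

```text
t 15.88 pos [450.7  15.7 126.3] az 96.1 F [0.9 0.1 0.7] w 87.9 gf 0.0 q [ 0.01  0.33  2.07  0.    0.75 -1.67] -> shift [-0.39 -0.06  8.93] turn -0.0
[([269.1, 216.3], 0.86), ([298.0, 239.2], 0.81), ([276.4, 190.8], 0.69), ([357.4, 186.3], 0.44)] [270.4069374  214.00421957]
```

>>> move_arm([
  [-0.4,0,2.5,0,100],
  [0,0,2.5,0,100],
  [0,0,2.4,0,100],
  [0,0,1.5,0,100],
  [0,0,0,0,100],
  [0,0,0,0,0],
  [0,0,0,0,0],
  [0,0,0,0,0],
  [0,0,0,0,0],
  [0,0,0,0,0],
])

```text
t: 17.23
ee_pos: [457.5, 16.1, 39.9]
orientation: [-0.167, 3.137, -0.0]
ft_force: [-0.6, -1.4, 3.3]
width: 51.2
grasp_force: 30.0
```

>>> move_arm([
  [0,0,0,0,0],
  [0,0,-1,0,0],
  [0,0,-3,0,0],
  [0,0,-4,0,0],
  [0,0,-4,0,0],
  [0,0,-3,0,0],
  [0,0,0,0,0],
])

```text
t: 18.1
ee_pos: [458.5, 16.3, 191.8]
orientation: [-0.167, 3.133, -0.0]
ft_force: [-0.2, 0.9, -1.8]
width: 50.7
grasp_force: 30.0
```

```bash
python3 - <<'E'
from h import *
to(531.7,232,186,96.1)
t=optics.get_image("top"); cv2.imwrite("pics/t7.png",t)
t=cv2.imread("pics/top0.png")
for l in("ceramic_pot","cork_jar"): print(l,[(np.round(d["point"],1).tolist(),round(d["conf"],2)) for d in spotter.find_in("top",l)])
f=lambda u,v:(95+(u+.5)/5-.5,118+(v+.5)/5-.5)
c,s=np.cos(.107),np.sin(.107)
for n,p,z in (("cork",f(205,127),69),("pot",f(238,411),71)):
    w=at_z("top",p,z); d=w[:2]-[531.7,232]; print(n,w.round(1),"box xy",np.round([c*d[0]+s*d[1],-s*d[0]+c*d[1]],1))
# dividers tops (z=42+4?) at crop points
for u,v in((200,216),(205,355)):
    w=at_z("top",f(u,v),42); d=w[:2]-[531.7,232]; print("div box xy",np.round([c*d[0]+s*d[1],-s*d[0]+c*d[1]],1))
E
```

```text
t 18.1 pos [458.5  16.3 191.8] az 96.1 F [-0.2  0.9 -1.8] w 50.7 gf 30.0 q [ 0.01  0.22  2.02  0.    0.9  -1.67] -> shift [-9.57 20.68  0.61] turn -0.0
ceramic_pot [([145.2, 200.9], 0.72)]
cork_jar [([136.7, 147.1], 0.7)]
cork [604.6 229.2  69. ] box xy [ 72.2 -10.6]
pot [465.5 210.5  71. ] box xy [-68.1 -14.3]
div box xy [32.9  2. ]
div box xy [-36.8   5.8]
```

>>> move_arm([
  [-0.5,1,0,0,0],
  [-1,2,0,0,0],
  [-1.5,3.2,0,0,0],
  [-1.6,3.5,0,0,0],
  [-1.6,3.5,0,0,0],
  [-1.6,3.5,0,0,0],
  [-1.2,2.5,0,0,0],
  [-0.8,1.4,0,0,0],
  [0,0,0,0,0],
  [0,0,0,0,0],
])

```text
t: 19.5
ee_pos: [532.2, 230.6, 189.1]
orientation: [0.166, -3.136, 0.001]
ft_force: [0.1, 0.6, -2.3]
width: 51.3
grasp_force: 30.0
```

>>> move_arm([
  [0,0,2,0,0],
  [0,0,2,0,0],
  [0,0,1,0,0],
  [0,0,0,0,0],
  [0,0,0,0,0],
])

```text
t: 20.12
ee_pos: [533.3, 231.3, 140.4]
orientation: [-0.166, 3.136, 0.001]
ft_force: [-0.3, 0.3, -1.3]
width: 51.6
grasp_force: 30.0
```

```bash
python3 - <<'E'
from h import *
to(534,232,44,96.1)
s=optics.get_image("scene"); t=optics.get_image("top"); cv2.imwrite("pics/s8.png",s)
a=cv2.resize(s[140:275,305:395],None,fx=4.4,fy=4.4,interpolation=cv2.INTER_CUBIC); b=cv2.resize(t[118:224,95:175],(400,530),interpolation=cv2.INTER_CUBIC)
c=np.zeros((600,800,3),np.uint8); c[:a.shape[0],:a.shape[1]]=a; c[:530,400:]=b; cv2.imwrite("pics/crop8.png",c)
E
```

```text
t 20.12 pos [533.3 231.3 140.4] az 96.1 F [-0.3  0.3 -1.3] w 51.6 gf 30.0 q [ 0.39  0.47  1.79  0.    0.89 -1.29] -> shift [-0.06  0.06  9.64] turn -0.0
```

View pics/crop8.png

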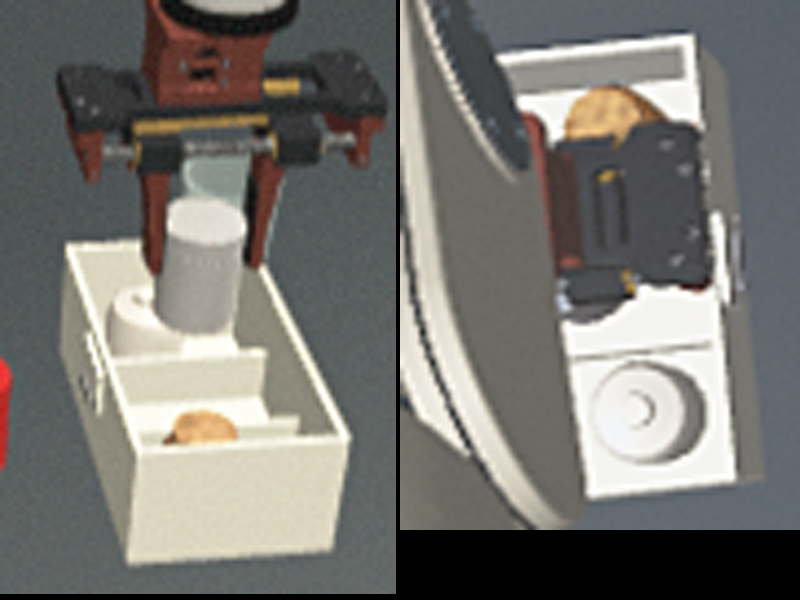

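The crop shows the tin held upright above the free middle bay, with the pot and cork jar undisturbed. I'll check its true centre from the top face at scene (352,190).

```bash
python3 - <<'E'
from h import *
f=lambda u,v:(305+(u+.5)/4.4-.5,140+(v+.5)/4.4-.5)
print(at_z("scene",f(207,221),168.5).round(1), "box centre by scene rim corners",np.mean([at_z("scene",f(*p),85)[:2] for p in((67,243),(132,448),(350,436))],0).round(1),[at_z("scene",f(*p),85).round() for p in((67,243),(132,448),(350,436))])
print("divider tops",[at_z("scene",f(*p),42).round(1) for p in((190,361),(230,425))])
E
```

```text
[529.8 232.6 168.5] box centre by scene rim corners [565.6 217.1] [array([427., 162.,  85.]), array([641., 182.,  85.]), array([629., 308.,  85.])]
divider tops [array([500.5, 237.4,  42. ]), array([566.1, 253.2,  42. ])]
```

>>> move_arm([
  [-0.1,0,1.5,0,0],
  [0,0,1.5,0,0],
  [0,0,1.5,0,0],
  [0,0,1.5,0,0],
  [0,0,0,0,0],
])

```text
t: 20.85
ee_pos: [532.8, 231.0, 77.9]
orientation: [0.166, -3.134, 0.002]
ft_force: [-0.2, 0.7, -1.6]
width: 50.9
grasp_force: 30.0
```

>>> move_arm([
  [0,0,1,0,0],
  [0,0,1,0,0],
  [0,0,0.7,0,0],
  [0,0,0,0,0],
  [0,0,0,0,0],
])

```text
t: 21.48
ee_pos: [534.0, 231.5, 52.8]
orientation: [-0.167, 3.137, 0.0]
ft_force: [-1.0, 0.8, -1.9]
width: 51.3
grasp_force: 30.0
```

>>> move_arm([
  [0,0,0.4,0,0],
  [0,0,0.3,0,0],
  [0,0,0,0,0],
])

```text
t: 21.85
ee_pos: [533.6, 231.4, 45.4]
orientation: [0.167, -3.137, 0.0]
ft_force: [0.3, -0.1, -1.8]
width: 50.9
grasp_force: 30.0
```

>>> move_arm([
  [0,0,0.1,0,0],
  [0,0,0,0,0],
])

```text
t: 22.1
ee_pos: [533.9, 231.5, 44.7]
orientation: [0.166, -3.137, 0.0]
ft_force: [0.2, 0.1, -2.0]
width: 51.0
grasp_force: 30.0
```

>>> move_arm([
  [0,0,0.05,0,0],
  [0,0,0,0,0],
])

```text
t: 22.35
ee_pos: [533.9, 231.5, 44.2]
orientation: [-0.167, 3.137, 0.0]
ft_force: [0.6, -0.9, -2.6]
width: 51.4
grasp_force: 30.0
```

>>> move_arm([
  [0,0,0.05,0,0],
  [0,0,0,0,0],
])

```text
t: 22.6
ee_pos: [534.1, 231.5, 44.0]
orientation: [-0.167, 3.137, 0.0]
ft_force: [-0.7, 0.1, 3.1]
width: 51.2
grasp_force: 30.0
```

>>> move_arm([
  [0,0,0.05,0,0],
  [0,0,0,0,0],
])

```text
t: 22.85
ee_pos: [534.2, 231.5, 43.9]
orientation: [-0.167, 3.136, 0.0]
ft_force: [-2.1, -1.5, 6.0]
width: 51.1
grasp_force: 30.0
```

The tin is on the floor (6 N up at z 43.9). Release, rise, shut the fingers.

>>> move_arm([
  [0,0,0,0,64],
  [0,0,0,0,70],
  [0,0,0,0,72],
  [0,0,0,0,72],
  [0,0,-2,0,72],
  [0,0,-3,0,72],
  [0,0,-4,0,72],
  [0,0,-4,0,0],
  [0,0,0,0,0],
  [0,0,0,0,0],
])

```text
t: 24.1
ee_pos: [533.6, 231.4, 173.5]
orientation: [-0.167, 3.137, 0.0]
ft_force: [0.6, -0.1, -1.3]
width: 36.8
grasp_force: 0.0
```

```bash
python3 - <<'E'
from h import *
to(412,220,130,96.1)
E
```

```text
t 24.1 pos [533.6 231.4 173.5] az 96.1 F [ 0.6 -0.1 -1.3] w 36.8 gf 0.0 q [ 0.39  0.42  1.77  0.    0.96 -1.29] -> shift [12.21  0.16  4.35] turn -0.0
```

>>> move_arm([
  [2,0,0,0,0],
  [3,0,0,0,0],
  [3,0,0,0,0],
  [2.5,0.1,0,0,0],
  [1.7,0.1,0,0,0],
  [0,0,0,0,0],
  [0,0,3,0,0],
  [0,0,2,0,0],
  [0,0,0,0,0],
])

```text
t: 25.22
ee_pos: [412.2, 220.2, 121.9]
orientation: [0.166, -3.135, 0.002]
ft_force: [-0.3, -0.3, 0.2]
width: 0.8
grasp_force: 0.0
```

```bash
python3 - <<'E'
from h import *
to(412,220,93,96.1)
s=optics.get_image("scene"); t=optics.get_image("top")
a=cv2.resize(s[140:275,305:395],None,fx=4.4,fy=4.4,interpolation=cv2.INTER_CUBIC); b=cv2.resize(t[118:224,95:175],(400,530),interpolation=cv2.INTER_CUBIC)
c=np.zeros((600,800,3),np.uint8); c[:a.shape[0],:a.shape[1]]=a; c[:530,400:]=b; cv2.imwrite("pics/crop9.png",c)
E
```

```text
t 25.23 pos [412.2 220.2 121.9] az 96.1 F [-0.3 -0.3  0.2] w 0.8 gf 0.0 q [ 0.47  0.36  2.04 -0.    0.75 -1.21] -> shift [ 0.02 -0.02  2.89] turn -0.0
```

View pics/crop9.png

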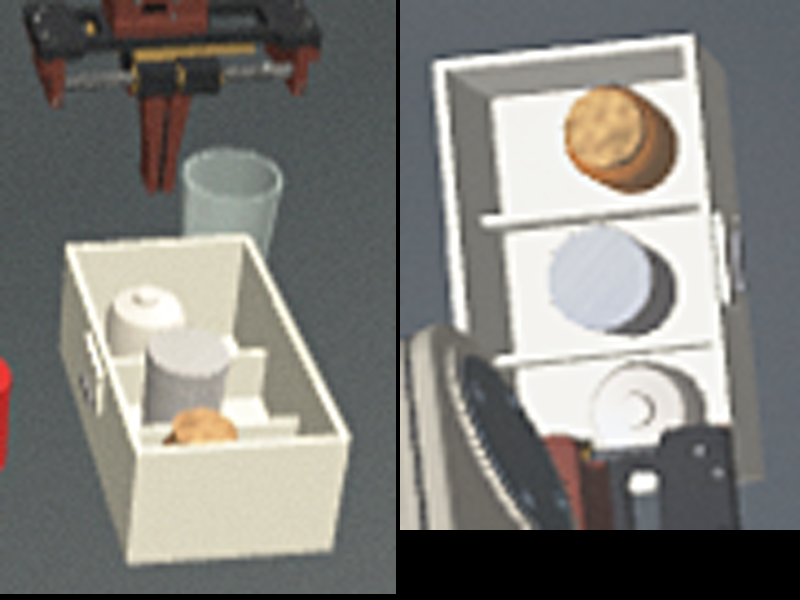

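The crop shows the tin upright in the middle bay, below the rim, with the pot and jar in place. Now the sweep at z≈93.

>>> move_arm([
  [0,0,1.5,0,0],
  [0,0,1.0,0,0],
  [0,0,0.4,0,0],
  [0,0,0,0,0],
  [0,0,0,0,0],
])

```text
t: 25.95
ee_pos: [412.5, 220.6, 94.3]
orientation: [-0.167, 3.137, 0.0]
ft_force: [-0.4, 0.5, 0.0]
width: 0.3
grasp_force: 0.0
```

>>> move_arm([
  [-0.7,0,0,0,0],
  [-1.3,0,0,0,0],
  [-1.5,0,0,0,0],
  [-1.5,0,0,0,0],
  [-1.5,0,0,0,0],
  [-1.5,0,0,0,0],
  [-1.5,0,0,0,0],
  [-1.5,0,0,0,0],
  [-1.5,0,0,0,0],
])

```text
t: 27.08
ee_pos: [537.6, 233.9, 94.1]
orientation: [0.167, -3.137, 0.0]
ft_force: [1.2, -0.2, 0.5]
width: 0.8
grasp_force: 0.0
```

>>> move_arm([
  [-1.5,0,0,0,0],
  [-1.5,0,0,0,0],
  [-1.5,0,0,0,0],
  [-1.5,0,0,0,0],
  [-1.5,0,0,0,0],
  [-1.5,0,0,0,0],
  [-1.5,0,0,0,0],
  [-1.0,0,0,0,0],
  [-0.5,0,0,0,0],
  [0,0,0,0,0],
])

```text
t: 28.32
ee_pos: [656.0, 246.5, 94.0]
orientation: [0.166, -3.137, 0.0]
ft_force: [-0.7, 0.1, -0.0]
width: 0.6
grasp_force: 0.0
```

>>> move_arm([
  [0,0,-2,0,0],
  [0,0,-4,0,0],
  [0,0,-5,0,0],
  [0,0,-3,0,0],
  [0,0,0,0,0],
  [0,0,0,0,0],
])

```text
t: 29.08
ee_pos: [655.2, 246.3, 233.9]
orientation: [0.167, -3.136, 0.0]
ft_force: [-0.4, -0.3, -0.4]
width: 0.3
grasp_force: 0.0
```

```bash
python3 - <<'E'
from h import *
to(650,246,230,96.1)
s=optics.get_image("scene"); cv2.imwrite("pics/end.png",s)
E
```

```text
t 29.07 pos [655.2 246.3 233.9] az 96.1 F [-0.4 -0.3 -0.4] w 0.3 gf 0.0 q [ 0.34  0.52  1.44  0.    1.18 -1.33] -> shift [0.52 0.02 0.39] turn -0.0
```

View pics/end.png

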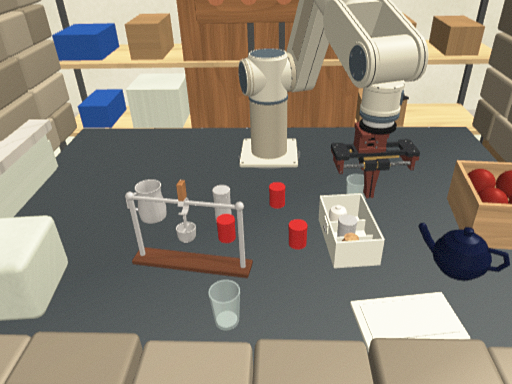

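The final picture shows the strainer hanging at (186,222), the short tin in the box at (348,228), the tall tin at (222,200), and the jug and tumblers in place. The arm is clear of everything.

```bash
python3 -c "
from workcell import close_job
print(close_job())"
```

```text
the job is handed in; nothing more can be done
None
```

I handed the job in at about 29 s: the strainer hangs freely on the rail and the short tin stands upright in the box's middle bay. The shut-finger sweep, about 9 mm above the rim from near end to far end, met nothing. The tall tin, jug and near tumbler were left where they stood.

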